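Square up a row of sample jars against the tray stop

TASK

Pick up the T-shaped pusher, stand it in the steel loading tray behind the five small amber jars, and with its straight blade push all five together, upright and in one row, against the grey sliding stop and on until the stop is fully home. Seat the row there with a firm press of about 12 N for half a second, never more than 22 N and never with the gripper itself, then draw the pusher back well clear of the jars and leave it standing in the tray, let go. Leave everything else on the bench alone.

Things in the scene. Friction and masses are not known exactly. Their poses are not given: they have to be found in the camera images.
- tray_floor (a point): Fixed steel loading tray, 300 mm long (x) by 196 wide (y). This point is the centre of its floor's upper face, 6 mm above the bench. Its x axis points along the lane from the open end (x = -150 mm, nearest the robot) to the stop. The side walls rise 14 mm above the floor, inner faces at y = +-88 mm; a 34 mm high end block fills x = +128 to +150 mm. Keep the pusher's underside a few mm off the floor while pushing: rubbing takes up some of the push.
- stop_face (a point): Centre of the front face of the grey stop bar (170 mm wide, 14 thick, top 27 mm above the tray floor); the face looks to the tray's -x and starts at tray x = 54 to 104 mm. Axes as the tray's. The bar slides along +x with a steady drag of about 4 N, no spring, and stays where left. Its hard end (home) is hidden in the end block: 6 to 34 mm beyond where it starts, different each time, so find it by feel.
- jar0_center (a point): Small amber jar with white cap, upright cylinder 27 mm in diameter and 30 mm high, about 30 g, loose on the tray floor in front of the stop; this point is its centre, half-way up. Five alike stand side by side across the lane, about 33 mm apart, at staggered depths up to 45 mm apart.
- jar1_center (a point): Small amber jar with white cap, upright cylinder 27 mm in diameter and 30 mm high, about 30 g, loose on the tray floor in front of the stop; this point is its centre, half-way up. Five alike stand side by side across the lane, about 33 mm apart, at staggered depths up to 45 mm apart.
- jar2_center (a point): Small amber jar with white cap, upright cylinder 27 mm in diameter and 30 mm high, about 30 g, loose on the tray floor in front of the stop; this point is its centre, half-way up. Five alike stand side by side across the lane, about 33 mm apart, at staggered depths up to 45 mm apart.
- jar3_center (a point): Small amber jar with white cap, upright cylinder 27 mm in diameter and 30 mm high, about 30 g, loose on the tray floor in front of the stop; this point is its centre, half-way up. Five alike stand side by side across the lane, about 33 mm apart, at staggered depths up to 45 mm apart.
- jar4_center (a point): Small amber jar with white cap, upright cylinder 27 mm in diameter and 30 mm high, about 30 g, loose on the tray floor in front of the stop; this point is its centre, half-way up. Five alike stand side by side across the lane, about 33 mm apart, at staggered depths up to 45 mm apart.
- pusher_grip (a point): Loose T-shaped pusher, 0.2 kg, standing on the bench left or right of the tray. Black stem 18 mm wide (y), 97 long (x from -60 to +37), 36 high; across its front an aluminium blade 150 long (y), 8 thick, 32 high, its straight front face at x = +45 mm. This point lies in the stem, 24 mm above the underside, where it balances; x points forward through the blade, z up. Grasp across y from above.
- tip_box: Bystander: grey pipette-tip box with clear lid, 123 x 88 x 63 mm high, on the other side of the tray from the pusher (origin: centre of underside).
- media_bottle: Bystander: clear bottle, 72 mm in diameter, 150 high, beyond the tray (origin: centre of underside).
- beaker: Bystander: clear beaker, 70 mm in diameter, 85 high, beyond the tray (origin: centre of underside).
- marker: Bystander: black marker pen, 130 mm long along x, 12 thick, lying beside the tray (origin: centre of underside).
- tweezers: Bystander: steel tweezers, 120 mm long along x, 8 high, lying beside the tray (origin: centre of underside).
- spare_jar: Bystander: a larger amber jar, 40 mm in diameter, 48 high, on the bench beside the tray (origin: centre of underside).
- cap_ring: Bystander: white plastic ring, 34 mm in diameter, 12 high, on the bench beside the tray (origin: centre of underside).
There are look-alikes about, which are no part of the job. Leave any blue look-alike of the part that bears pusher_grip alone.

How it is judged:
By the outcome, as a careful person would: the job done as asked, in the order asked, and still so for the second after the job is handed in, with the robot touching nothing.
It also fails if it takes over 69 s, if anything falls off the work surface, if the arm or the gripper's body presses on something with over 40 N, if the wrist force passes 120 N, or if a joint passes its speed limit or range.

ROBOT

A 6-joint arm with a two-finger parallel gripper is mounted at the origin on the work surface. World frame = base frame: x ahead of the robot, y to its left, z up, the work surface at z = 0. Lengths are in m, angles in rad, forces in N, time in s.
With the tool pointing down it reaches from about 0.375 to 0.975 m from the base axis. Payload 3.8 kg.
Tool frame: the origin (TCP) lies on the mounting face of the last link; the fingertips stand 173 mm ahead of it and the grasp point (between the pads) lies 155 mm ahead of it; z points along the fingers, y is the direction in which the jaws open and shut (so a half turn about z gives the same grasp; the last joint's range is limited). The gripper opens to 85 mm and grips with 20 to 120 N. Pads are 22 mm wide; open, the fingers measure 114 mm over their backs; the gripper's body (76 mm by 85 mm) begins 54 mm behind the grasp point. The pads swing forward as they close: fully open they stand 13 mm farther back than shut.
Start: joints at [1.292, 0.264, 1.604, -0, 1.274, -0.037], TCP at [0.162, 0.655, 0.405] pointing down, gripper open.
Joint ranges: [-2.63, 2.63], [-0.94, 2.18], [0.31, 2.57], [-1.31, 4.45], [0, 2.66], [-2.55, 2.55]. Speed limits (rad/s): [2.57, 2.57, 3.14, 3.14, 3.14, 3.14].

INTERFACE

Orientations are given as a rotation vector (axis times angle).
In Python, from workcell import bot gives the robot as it stands.
- The arm moves only by the shell command python3 -m jog 'ROWS' [FORCE]. ROWS is JSON, a list that holds one entry, the list of rows, each a list of 7 numbers: the closure, from 0 (fully open) to 1 (shut), then the shift along the tool's x, y, z in cm, then the turn, a rotation vector about the tool's x, y, z in rad. A call has 1 to 12 rows; each row is the pose to reach, as a shift and turn from the pose commanded when the call began, along the tool's axes at that moment; what a row does not reach only later rows make up. A row lasts 1/8 s, in which the tool goes at most 62.5 mm and 10.7 degrees, less where a joint would pass 70% of its speed; a pose out of reach is approached as far as the arm can. A call with a gripper value outside its range is refused whole. The fingers move at their own pace and stop on an object; FORCE is the grip in N (left out, the last holds). Time passes only in rows, so rows that repeat a pose let the fingers close. It gives the time, the measured TCP pose, the force and the opening at its end, in the units of the state.
- bot.read_state(): the state, without advancing time (a new reading comes with each control period).
- bot.read_camera(name): name is "scene" or "side" or "wrist"; returns the picture (480x640x3 uint8, red, green, blue); there is no depth.
- bot.camera_model(name): a dict with "intrinsics" (3x3 intrinsics, pixels), "k1" (the pictures are not rectified: a ray, as slopes to the right and down, at radius r is drawn at 1 + k1 r^2 times it, then the intrinsics apply), "rvec" (rotation vector, rad) and "tvec" (3), from world to camera coordinates, as OpenCV has them. Camera axes: x right, y down, z forward; pixel columns grow to the right and rows downward; lengths in m; the calibration is good to about 2 mm. A picture is of the moment at which its call begins: read the wrist's pose just before it. camera_model takes no time and is no camera call; for the wrist camera it gives the pose at the moment of the call.
- bot.finish_job(): hands the job in, once; it reports no verdict.
The state is a dict: "time": time; "q": joint angles; "joint_vel": joint speeds; "joint_torque": joint torques, N m; "tool_pos": TCP position; "tcp_rot": TCP orientation; "wrist_force": force on the tool from outside, world axes, zero at the start; "torque": the same for the moment, N m; "width": opening from 0.0 (shut) to 1.0 (fully open).
Only numpy, scipy, OpenCV 4.12 (cv2) and the standard library are available. Lean on these libraries where they do the work, as an engineer would, in place of code of your own. Each camera call takes 0.05 s, during which the arm holds its last target.

## Working session

There is one attempt and no reset: what is moved stays moved. The work goes in short steps, Python scripts to look and compute and a shell command to move; the robot and the scene stay as the last step left them, time stands still between calls to the robot, and variables do not carry over. Pictures are saved under pics/ and viewed, and the job is handed in when it is done.

```bash
ls; mkdir -p pics
python3 - <<'E'
from workcell import bot
import cv2
print(bot.read_state())
for n in ["scene","side","wrist"]:
    m=bot.camera_model(n); print(n,m)
    cv2.imwrite(f"pics/{n}0.png",cv2.cvtColor(bot.read_camera(n),cv2.COLOR_RGB2BGR))
E
```

```text
pics
{'time': 0.0, 'q': array([ 1.29207963e+00,  2.64743001e-01,  1.60539766e+00, -1.78629342e-06,
        1.27367477e+00, -3.68877515e-02]), 'joint_vel': array([ 2.90890398e-04, -1.43306915e-03,  1.77562867e-04, -3.52562191e-05,
        1.91121669e-03, -3.23150789e-04]), 'joint_torque': array([-6.22016560e-04, -5.15111804e+01, -3.67319584e+01, -1.05960100e-04,
        1.28351228e-02, -9.16324616e-08]), 'tool_pos': array([0.16154614, 0.65502432, 0.40335565]), 'tcp_rot': array([-0.3788961 , -3.11830823,  0.0034482 ]), 'wrist_force': array([-0.65604088, -0.00211182, -0.37723723]), 'torque': array([ 0.0391968 , -0.00317429, -0.01989382]), 'width': 0.9999203316921051}
scene {'intrinsics': array([[518.2055422 ,   0.        , 315.26078963],
       [  0.        , 518.2055422 , 236.54661089],
       [  0.        ,   0.        ,   1.        ]]), 'k1': -0.04024470036319572, 'rvec': array([ 1.54672427,  2.08435946, -0.80313973]), 'tvec': array([ 0.14488552, -0.36707558,  1.39863954])}
side {'intrinsics': array([[597.36741444,   0.        , 316.74800572],
       [  0.        , 597.36741444, 241.42658936],
       [  0.        ,   0.        ,   1.        ]]), 'k1': -0.030464732798566214, 'rvec': array([ 2.40479919, -0.36650621,  0.12525032]), 'tvec': array([-0.51535511,  0.14185149,  1.24199343])}
wrist {'intrinsics': array([[423.61762858,   0.        , 315.7388199 ],
       [  0.        , 423.61762858, 241.17916313],
       [  0.        ,   0.        ,   1.        ]]), 'k1': -0.07892976256336758, 'rvec': array([-2.27971749, -1.78512975, -0.26288629]), 'tvec': array([-0.67374195, -0.03789902,  0.37998597])}
```

View pics/scene0.png

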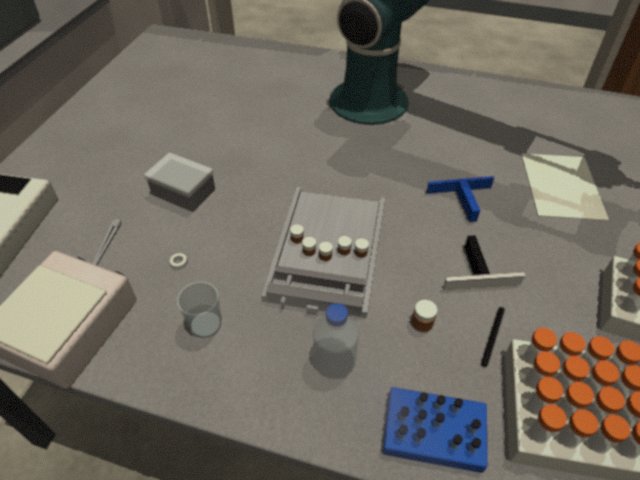

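View pics/side0.png

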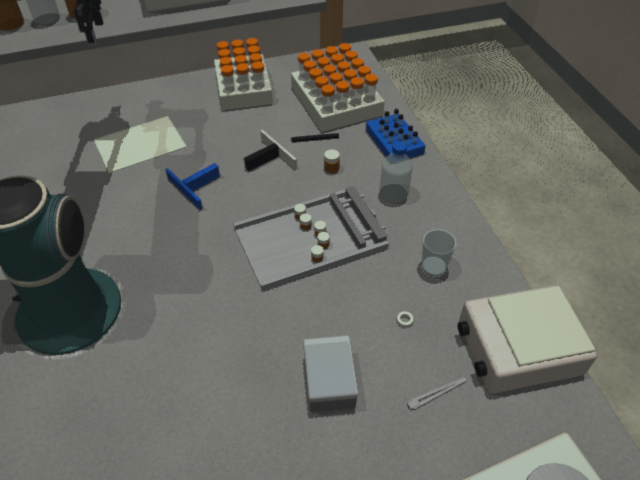

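View pics/wrist0.png

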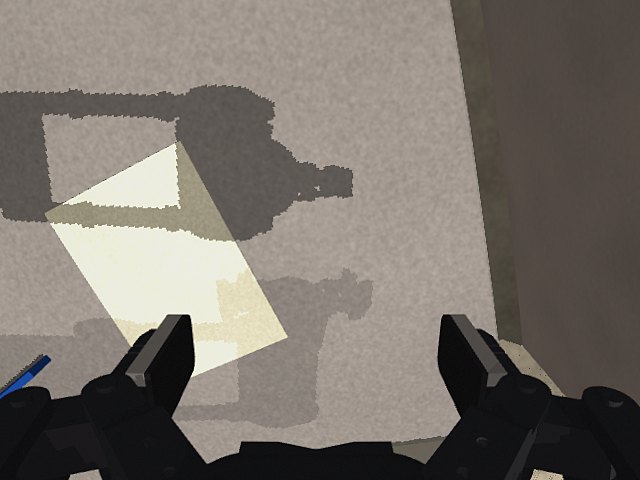

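```bash
cat > h.py <<'E'
import numpy as np, cv2
from scipy.spatial.transform import Rotation as R
from workcell import bot
def ray(m,u,v):
    K=np.array(m['intrinsics']); d=np.array([m['k1'],0,0,0,0.])
    p=cv2.undistortPoints(np.array([[[u,v]]],float),K,d)[0,0]
    Rm=cv2.Rodrigues(np.array(m['rvec']))[0]; t=np.array(m['tvec'])
    w=Rm.T@np.array([p[0],p[1],1]); return -Rm.T@t, w/np.linalg.norm(w)
def plane(m,u,v,z):
    c,w=ray(m,u,v); return c+w*(z-c[2])/w[2]
def tri(obs):
    A=np.zeros((3,3));b=np.zeros(3);L=[]
    for m,u,v in obs:
        c,w=ray(m,u,v); P=np.eye(3)-np.outer(w,w);A+=P;b+=P@c;L.append((P,c))
    x=np.linalg.solve(A,b); return x,[1e3*np.linalg.norm(P@(x-c)) for P,c in L]
def proj(m,X):
    d=np.array([m['k1'],0,0,0,0.])
    return cv2.projectPoints(np.array(X,float).reshape(-1,1,3),np.array(m['rvec']),np.array(m['tvec']),np.array(m['intrinsics']),d)[0].reshape(-1,2)
def snap(n,f):
    m=bot.camera_model(n); im=cv2.cvtColor(bot.read_camera(n),cv2.COLOR_RGB2BGR)
    cv2.imwrite(f"pics/{f}.png",im); np.save(f"pics/{f}.npy",m,allow_pickle=True); return im,m
def mod(f): return np.load(f"pics/{f}.npy",allow_pickle=True).item()
E
python3 - <<'E'
from h import *
for n in ["scene","side"]: np.save(f"pics/{n}0.npy",bot.camera_model(n),allow_pickle=True)
s=cv2.imread('pics/scene0.png'); d=cv2.imread('pics/side0.png')
cv2.imwrite('pics/z1.png',cv2.resize(s[180:320,260:540],None,fx=2.8,fy=2.8,interpolation=cv2.INTER_CUBIC))
cv2.imwrite('pics/z2.png',cv2.resize(d[120:290,220:400],None,fx=3.5,fy=3.5,interpolation=cv2.INTER_CUBIC))
E
```

```text
(no output)
```

View pics/z1.png

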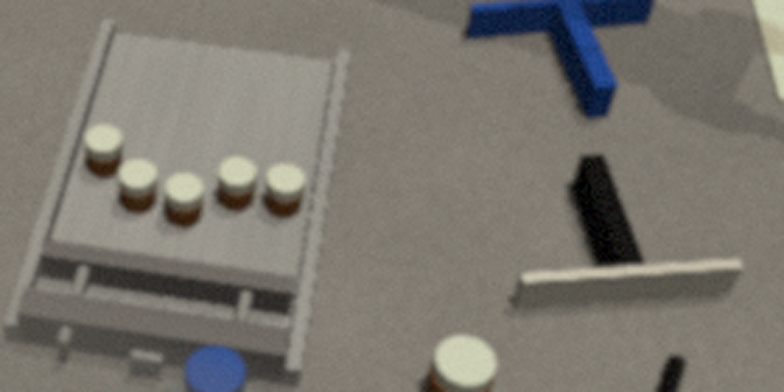

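View pics/z2.png

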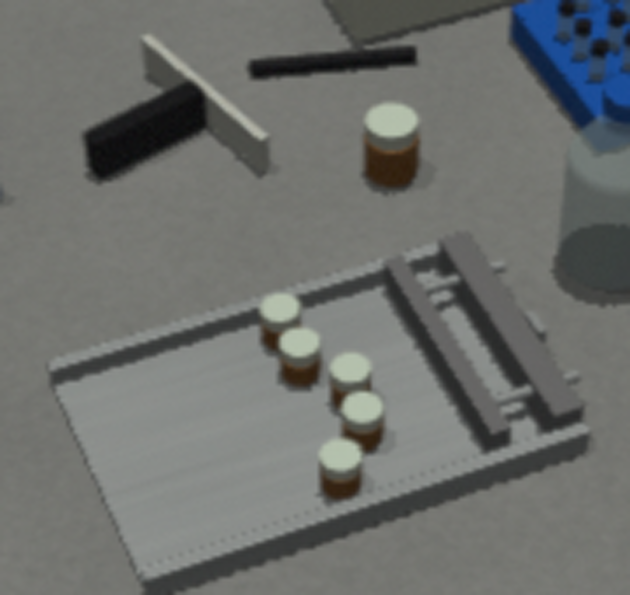

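Run:
```python
from h import *
a=mod('scene0');b=mod('side0')
S=lambda x,y:(a,260+x/2.8-.3,180+y/2.8-.3)
D=lambda x,y:(b,220+x/3.5-.3,120+y/3.5-.3)
pts={'bladeR(tray end)':(S(521,278),D(266,140)),'bladeL':(S(742,264),D(147,38)),
'jar0cap(-y)':(S(104,138),D(341,454)),'j1':(S(139,173),D(361,409)),'j2':(S(184,188),D(350,368)),'j3':(S(237,170),D(299,342)),'j4':(S(286,180),D(280,308)),
'tray open -y corner':(S(108,26),D(147,583)),'tray open +y':(S(342,55),D(52,370)),'tray far -y':(S(13,322),D(585,435)), 'stem back':(S(592,158),D(103,135)),
'stop -y top':(S(52,243),D(490,436)),'stop +y top':(S(298,277),D(395,264))}
for k,o in pts.items():
    x,r=tri(o); print(k,np.round(x*1e3,1),np.round(r,1))
```

```text
bladeR(tray end) [569.3 275.8  28.2] [0.1 0.1]
bladeL [515.1 416.6  27.3] [0.9 0.9]
jar0cap(-y) [532.7 -26.9  33.6] [0.6 0.6]
j1 [556.1   6.5  31.8] [0.4 0.4]
j2 [560.2  41.1  32.4] [1. 1.]
j3 [534.8  72.2  33.6] [0.7 0.7]
j4 [532.1 107.2  31.7] [0.9 0.9]
tray open -y corner [396.2 -69.7   9.8] [0.4 0.4]
tray open +y [377.8 115.9  12.7] [0.9 0.9]
tray far -y [690.2 -40.2  12.4] [1.1 1.1]
stem back [456.9 308.5  36.7] [1.3 1.3]
stop -y top [628.4 -33.4  25. ] [0.2 0.2]
stop +y top [615.7 131.3  29.2] [4.4 4.4]
```

```bash
cat >> h.py <<'E'
def toolpose():
    s=bot.read_state(); return np.array(s['tool_pos']),R.from_rotvec(s['tcp_rot'])
def down(psi): return R.from_euler('z',psi,degrees=True)*R.from_euler('x',180,degrees=True)
def rel(p0,psi0,p1,psi1):
    r0=down(psi0); return np.round(r0.inv().apply(np.array(p1)-np.array(p0))*100,2), np.round((r0.inv()*down(psi1)).as_rotvec(),4)
E
python3 - <<'E'
from h import *
p,r=toolpose(); m=bot.camera_model('wrist'); Rm=cv2.Rodrigues(m['rvec'])[0]; c=-Rm.T@m['tvec']
print('cam in tool',r.inv().apply(c-p),'axes(cols x,y,z in tool)\n',np.round(r.as_matrix().T@Rm.T,3))
print(r.as_matrix().round(4))
x=r.as_matrix()[:,0]; psi=np.degrees(np.arctan2(x[1],x[0])); print(psi)
E
```

```text
cam in tool [0.07400402 0.00016658 0.03069332] axes(cols x,y,z in tool)
 [[-0.001 -0.957 -0.292]
 [ 1.    -0.001 -0.001]
 [ 0.001 -0.292  0.957]]
[[-9.709e-01  2.394e-01 -5.000e-04]
 [ 2.394e-01  9.709e-01 -1.800e-03]
 [ 0.000e+00 -1.800e-03 -1.000e+00]]
166.14660157151079
```

Run:
```python
from h import *
print(rel([.162,.655,.405],166.1,[.47,.18,.425],186))
```

```text
(array([-41.31, -38.71,  -2.  ]), array([-0.    ,  0.    , -0.3473]))
```

```bash
python3 -m jog '[[[0,-10.3,-9.7,-0.5,0,0,-0.087],[0,-20.6,-19.4,-1,0,0,-0.174],[0,-31,-29,-1.5,0,0,-0.26],[0,-41.3,-38.7,-2,0,0,-0.347],[0,-41.3,-38.7,-2,0,0,-0.347],[0,-41.3,-38.7,-2,0,0,-0.347],[0,-41.3,-38.7,-2,0,0,-0.347],[0,-41.3,-38.7,-2,0,0,-0.347],[0,-41.3,-38.7,-2,0,0,-0.347],[0,-41.3,-38.7,-2,0,0,-0.347],[0,-41.3,-38.7,-2,0,0,-0.347],[0,-41.3,-38.7,-2,0,0,-0.347]]]'
python3 - <<'E'
from h import *
snap('wrist','w1'); p,r=toolpose(); print(p,r.as_rotvec())
E
```

```text
time: 1.65
tool_pos: [0.4692, 0.1818, 0.4244]
tcp_rot: [0.168, -3.136, -0.001]
wrist_force: [-0.4, 0.4, 0.3]
width: 1.0
[0.46920473 0.18195339 0.4244489 ] [ 1.68488576e-01 -3.13648463e+00 -3.32996382e-04]
```

View pics/w1.png

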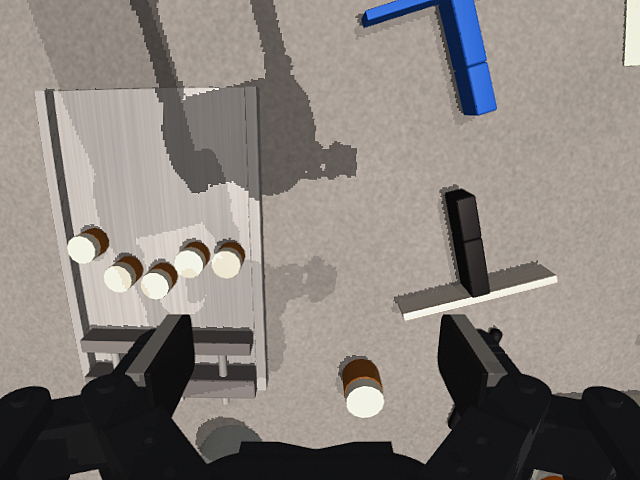

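Run:
```python
from h import *
print(rel([.47,.18,.425],186.1,[.485,.32,.33],201))
im=cv2.imread('pics/w1.png')
cv2.imwrite('pics/z3.png',cv2.resize(im[170:340,380:570],None,fx=3.5,fy=3.5,interpolation=cv2.INTER_CUBIC))
cv2.imwrite('pics/z4.png',cv2.resize(im[80:410,30:280],None,fx=1.8*1,fy=1.8,interpolation=cv2.INTER_CUBIC))
```

```text
(array([-2.98, 13.76,  9.5 ]), array([ 0.    ,  0.    , -0.2601]))
```

View pics/z3.png

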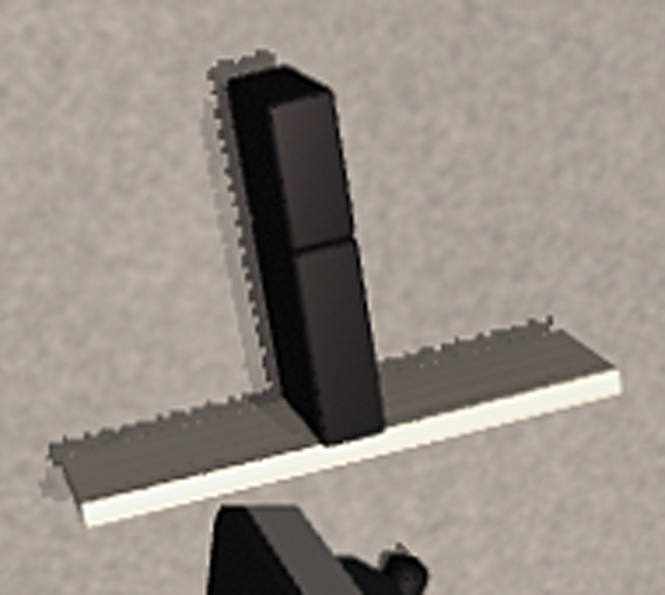

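View pics/z4.png

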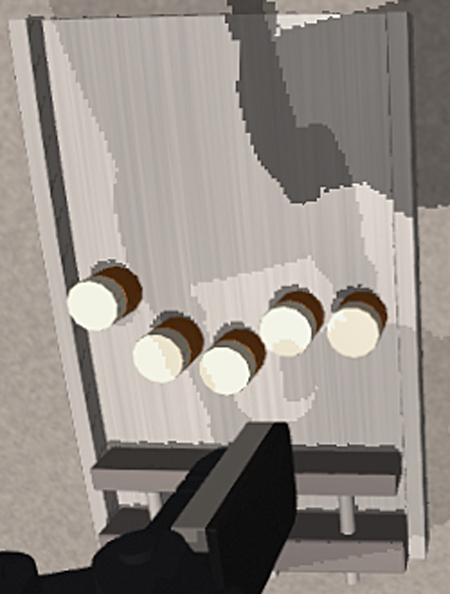

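```bash
python3 -m jog '[[[0,-1,4.6,3.2,0,0,-0.087],[0,-2,9.2,6.4,0,0,-0.174],[0,-3,13.8,9.5,0,0,-0.26],[0,-3,13.8,9.5,0,0,-0.26],[0,-3,13.8,9.5,0,0,-0.26],[0,-3,13.8,9.5,0,0,-0.26]]]'
python3 - <<'E'
from h import *
snap('wrist','w2'); p,r=toolpose(); print(p,r.as_rotvec())
E
```

```text
time: 2.45
tool_pos: [0.4853, 0.3209, 0.331]
tcp_rot: [-0.57, 3.088, 0.001]
wrist_force: [0.6, 0.4, -0.5]
width: 0.999
[0.4854545  0.32067473 0.33118377] [-5.68928713e-01  3.08741730e+00  9.74397673e-04]
```

View pics/w2.png

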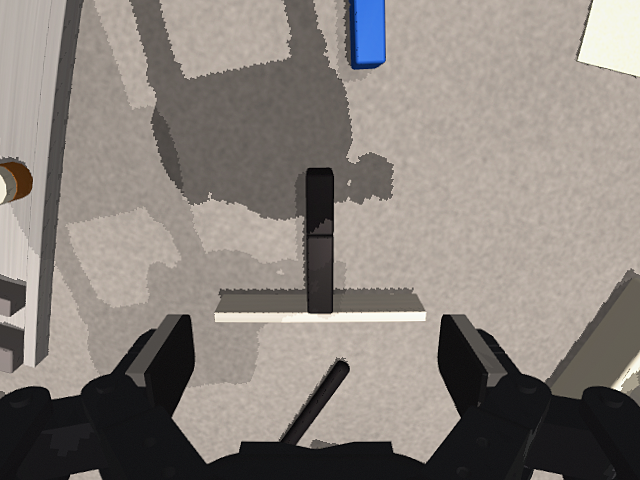

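Run:
```python
from h import *
im=cv2.imread('pics/w2.png')
cv2.imwrite('pics/z5.png',cv2.resize(im[160:330,205:435],None,fx=3.4,fy=3.4,interpolation=cv2.INTER_CUBIC))
```

```text
(no output)
```

View pics/z5.png

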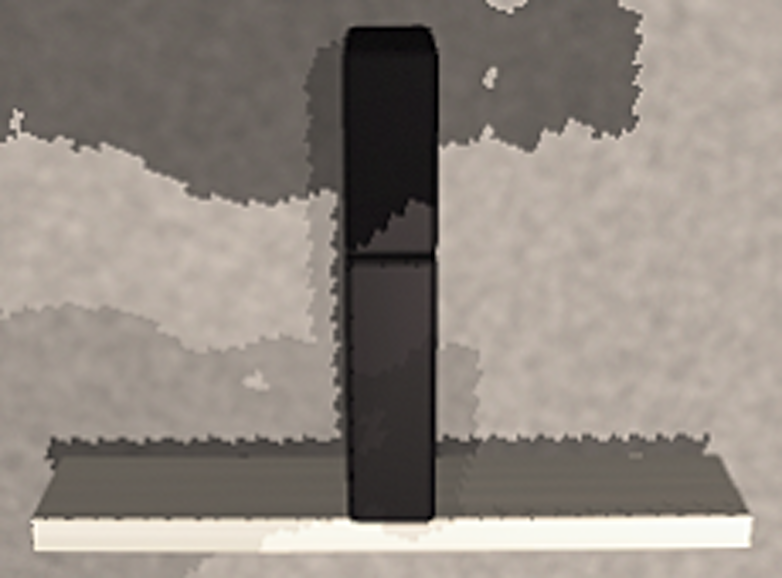

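Run:
```python
from h import *
w1=mod('w1');w2=mod('w2')
A=lambda x,y:(w1,380+x/3.5-.36,170+y/3.5-.36)
B=lambda x,y:(w2,205+x/3.4-.35,160+y/3.4-.35)
P={'FL':(A(86,525),B(34,551)),'BL':(A(80,503),B(32,519)),'FR':(A(620,393),B(751,547)),'BR':(A(618,371),B(752,515)),'SL':(A(297,250),B(347,257)),'SR':(A(355,239),B(435,257))}
X={}
for k,o in P.items():
    X[k],r=tri(o); print(k,(X[k]*1e3).round(1),np.round(r,1), (plane(*o[1],.036 if k[0]=='S' else .032)*1e3).round(1))
G={k:plane(*P[k][1],.036 if k[0]=='S' else .032) for k in P}
for a,b in(('FL','FR'),('BL','BR')):
    d=G[b]-G[a];print(np.linalg.norm(d),'yaw',np.degrees(np.arctan2(-d[0],d[1])))
im=cv2.imread('pics/w1.png')
cv2.imwrite('pics/z6.png',cv2.resize(np.hstack([im[75:195,25:115],im[75:195,185:275]]),None,fx=4.2,fy=4.2,interpolation=cv2.INTER_CUBIC))
cv2.imwrite('pics/z7.png',cv2.resize(im[310:410,65:285],None,fx=3.6,fy=3.6,interpolation=cv2.INTER_CUBIC))
```

```text
FL [574.4 277.9  31.4] [0.4 0.4] [574.5 278.   32. ]
BL [568.3 275.3  30.3] [0.2 0.2] [567.6 275.5  32. ]
FR [522.1 419.1  28.2] [0.1 0.1] [520.5 417.3  32. ]
BR [514.8 415.3  30.2] [0.5 0.5] [513.7 414.3  32. ]
SL [489.1 316.   39.2] [0.3 0.3] [490.4 316.3  36. ]
SR [485.1 332.3  34.5] [0.4 0.4] [484.4 332.   36. ]
0.14948717565376074 yaw 21.201540038262742
0.14893037472859263 yaw 21.200196214764837
```

View pics/z6.png

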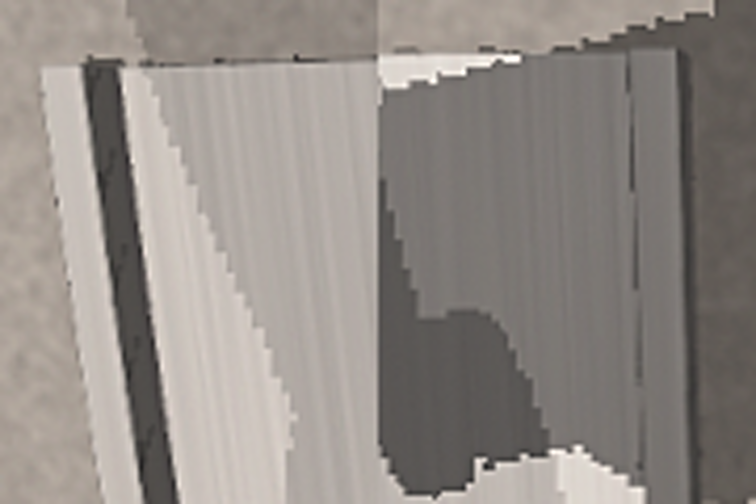

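View pics/z7.png

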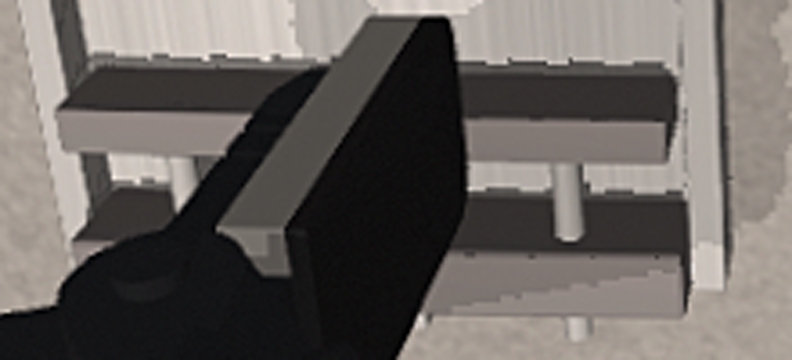

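Run:
```python
from h import *
w1=mod('w1')
A=lambda x,y,z:plane(w1,25+x/4.2-.38,75+y/4.2-.38,z)
B=lambda x,y,z:plane(w1,185+(x-378)/4.2-.38,75+y/4.2-.38,z)
C=lambda x,y,z:plane(w1,65+x/3.6-.36,310+y/3.6-.36,z)
D=lambda x,y,z:plane(w1,30+x/1.8-.2,80+y/1.8-.2,z)
P={'o-':A(42,68,.02),'i-':A(83,66,.02),'i+':B(630,53,.02),'o+':B(682,50,.02),'f-mid':C(75,235,.02),'o-m':A(100,495,.02),'e+o':C(723,290,.02),'e+i':C(693,288,.02),
'sTL':C(60,108,.033),'sTR':C(671,122,.033),'sBL':C(97,66,.006),'sBR':C(665,70,.006)}
for k in P: print(k,(P[k]*1e3).round(1))
def yaw(d): return np.degrees(np.arctan2(d[1],d[0]))
print('yaw x',yaw(P['e+o']-P['o+']),yaw(P['e+i']-P['i+']),yaw(P['f-mid']-P['o-']),'yaw y',yaw(P['o+']-P['o-'])-90,yaw(P['i+']-P['i-'])-90,'stop',yaw(P['sTR']-P['sTL'])-90,yaw(P['sBR']-P['sBL'])-90, 'width',np.linalg.norm(P['o+']-P['o-']),np.linalg.norm(P['i+']-P['i-']),'len',np.linalg.norm(P['e+o']-P['o+']))
# tri of far corner w/ scene
a=mod('scene0')
y=np.radians(5.0)
im=cv2.imread('pics/w1.png');hsv=cv2.cvtColor(im,cv2.COLOR_BGR2HSV)
g=im[215:310,55:255].min(axis=2);mk=(g>195).astype(np.uint8)
n,l,st,ce=cv2.connectedComponentsWithStats(mk)
for i in range(1,n):
    if st[i,4]>150: print(st[i],(ce[i]+[55,215]).round(1))
```

```text
o- [398.4 -72.1  20. ]
i- [397.4 -63.   20. ]
i+ [380.5 112.2  20. ]
o+ [378.9 122.5  20. ]
f-mid [681.6 -40.9  20. ]
o-m [488.  -64.1  20. ]
e+o [676.  150.9  20. ]
e+i [676.3 142.2  20. ]
sTL [630.5 -34.5  33. ]
sTR [614.2 134.2  33. ]
sBL [632.4 -37.6   6. ]
sBR [613.8 128.6   6. ]
yaw x 5.453751290066649 5.787966772884773 6.292653831456348 yaw y 5.710434205362091 5.504284396855468 stop 5.529271780812465 6.390482298950644 width 0.19560972120106562 0.17594900303614702 len 0.29848552123407035
[178   0  17  44 331] [242.5 229.6]
[  81    7   80   88 2303] [178.2 255.9]
[ 12  22  28  49 599] [ 80.8 250.9]
[153  37  32  26 588] [225.1 264.2]
[ 48  51  36  44 848] [120.9 285.6]
[ 86  58  29  37 637] [155.5 287.6]
```

```bash
cat >> h.py <<'E'
TY=5.7; TO=np.array([.5379,.0401]); tx=np.array([np.cos(np.radians(TY)),np.sin(np.radians(TY))]); ty=np.array([-tx[1],tx[0]])
def t2w(x,y): return TO+x*tx+y*ty
def w2t(p): d=np.asarray(p)[:2]-TO; return np.array([d@tx,d@ty])
E
python3 - <<'E'
from h import *
w1=mod('w1')
for x,y in [(93,306),(158,358),(225,370),(286,331),(353,332)]:
    p=plane(w1,30+x/1.8-.2,80+y/1.8-.2,.036); print((p*1e3).round(1),(w2t(p)*1e3).round(1))
g=[.5055,.3314,.024]
print(rel([.485,.32,.33],201,[g[0],g[1],.179+.0],201.2),rel([.485,.32,.33],201,[g[0],g[1],.179+.1],201.2))
E
```

```text
[534.5 -26.   36. ] [ -9.9 -65.5]
[559.2   7.   36. ] [ 17.9 -35. ]
[561.9  42.1  36. ] [24.1 -0.4]
[537.   73.5  36. ] [ 2.5 33.3]
[533.9 107.2  36. ] [ 2.7 67.2]
(array([-2.32,  0.33, 15.1 ]), array([-0.    ,  0.    , -0.0035])) (array([-2.32,  0.33,  5.1 ]), array([-0.    ,  0.    , -0.0035]))
```

```bash
python3 -m jog '[[[0,-2.3,0.3,4,0,0,-0.003],[0,-2.3,0.3,8,0,0,-0.003],[0,-2.3,0.3,11,0,0,-0.003],[0,-2.3,0.3,13.5,0,0,-0.003],[0,-2.3,0.3,15.1,0,0,-0.003],[0,-2.3,0.3,15.1,0,0,-0.003],[0,-2.3,0.3,15.1,0,0,-0.003]]]'; python3 -c "
from h import *
snap('wrist','w3')"
```

```text
time: 3.38
tool_pos: [0.5065, 0.3323, 0.1801]
tcp_rot: [-0.574, 3.086, 0.001]
wrist_force: [0.4, -0.3, 0.0]
width: 1.002
```

View pics/w3.png

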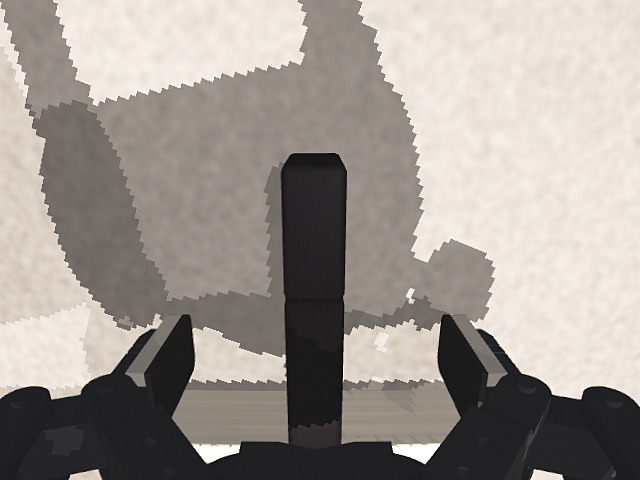

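The stem (x≈314) lies midway between the pads (190 and 440). Closing on it.

```bash
python3 -m jog '[[[1,0,0,0,0,0,0],[1,0,0,0,0,0,0],[1,0,0,0,0,0,0],[1,0,0,0,0,0,0],[1,0,0,0,0,0,0],[1,0,0,0,0,0,0],[1,0,0,0,0,0,0],[1,0,0,0,0,0,0]]]' 90
```

```text
time: 4.42
tool_pos: [0.5059, 0.3323, 0.179]
tcp_rot: [-0.575, 3.088, 0.0]
wrist_force: [-0.4, 0.1, 4.2]
width: 0.197
```

Run:
```python
from h import *
# commanded now
c=np.array([.5055,.3314,.179]); 
for tz in (.259,): 
  w=t2w(-.112,0); print(w, rel(c,201.2,[c[0],c[1],.259],201.2), rel([c[0],c[1],.259],201.2,[w[0],w[1],.259],180+TY))
```

```text
[0.42645378 0.02897619] (array([ 0.,  0., -8.]), array([0., 0., 0.])) (array([ 18.31, -25.34,  -0.  ]), array([-0.    , -0.    ,  0.2705]))
```

```bash
python3 -m jog '[[[1,0,0,-2,0,0,0],[1,0,0,-5,0,0,0],[1,0,0,-8,0,0,0],[1,4,-5,-8,0,0,0.06],[1,8,-10,-8,0,0,0.12],[1,12,-16,-8,0,0,0.18],[1,15.5,-21,-8,0,0,0.24],[1,18.3,-25.3,-8,0,0,0.27],[1,18.3,-25.3,-8,0,0,0.27],[1,18.3,-25.3,-8,0,0,0.27],[1,18.3,-25.3,-8,0,0,0.27]]]'; python3 -c "
from h import *
snap('wrist','w4');snap('scene','s4');snap('side','d4')
p,r=toolpose();x=r.as_matrix()[:,0];print(p,np.degrees(np.arctan2(x[1],x[0])),w2t(p))"
```

```text
time: 5.8
tool_pos: [0.4263, 0.0312, 0.259]
tcp_rot: [-0.157, 3.137, 0.001]
wrist_force: [0.3, -0.5, -2.3]
width: 0.193
[0.42626634 0.03134371 0.25870396] -174.23678645502866 [-0.11195137  0.00237443]
```

View pics/w4.png

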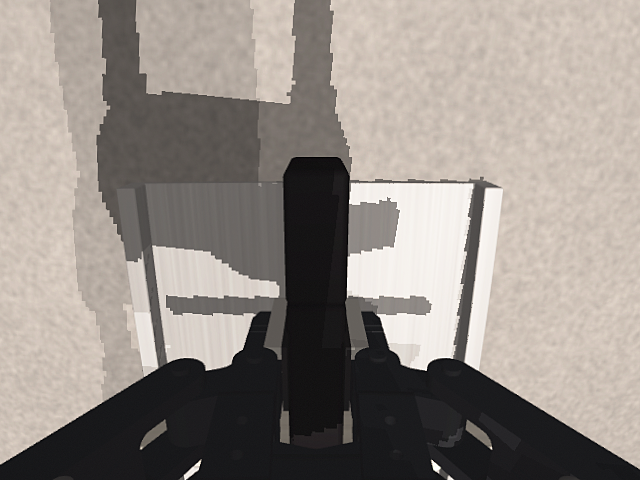

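View pics/s4.png

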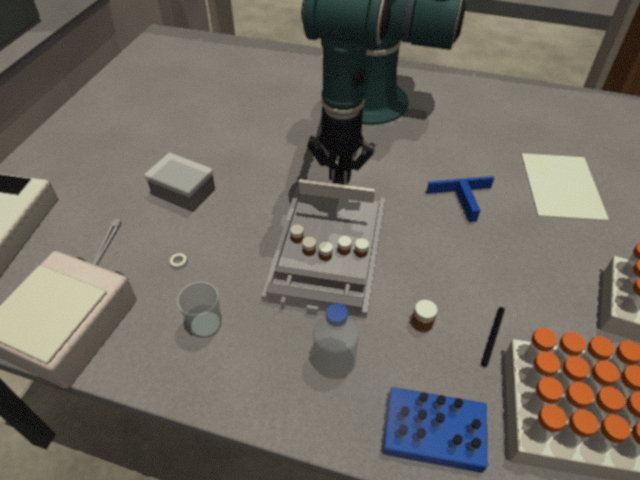

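View pics/d4.png

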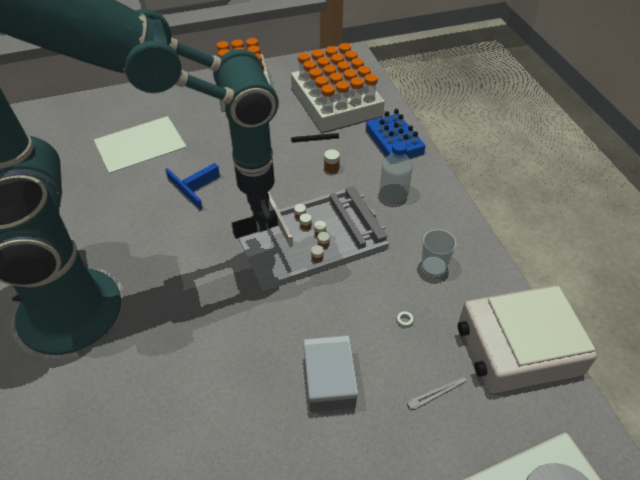

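Run:
```python
from h import *
im=cv2.imread('pics/w4.png')
cv2.imwrite('pics/z8.png',cv2.resize(np.hstack([im[160:380,105:205],im[160:380,425:525]]),None,fx=2.7,fy=2.7,interpolation=cv2.INTER_CUBIC))
```

```text
(no output)
```

View pics/z8.png

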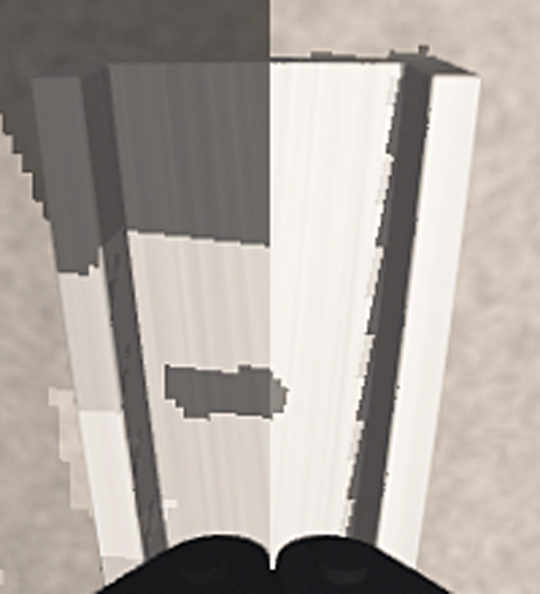

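Run:
```python
from h import *
m=mod('w4')
L=lambda x,y:plane(m,105+x/2.7-.3,160+y/2.7-.3,.02)
Q=lambda x,y:plane(m,425+(x-270)/2.7-.3,160+y/2.7-.3,.02)
a,b=L(33,79),Q(479,74); c,d=L(79,77),Q(430,74)
e,f=L(104,585),Q(416,565); 
for p in (a,b,c,d,e,f): print((p*1e3).round(1),(w2t(p)*1e3).round(1))
v=b-a;print(np.linalg.norm(v),np.degrees(np.arctan2(v[1],v[0]))-90, np.linalg.norm(d-c))
for p,q in((a,e),(b,f)): v=q-p;print(np.degrees(np.arctan2(v[1],v[0])))
# held stem: back top edges at z of stem top
tp,r=toolpose()
for uv in [(284.5,172),(349,172)]:
    p=plane(m,*uv,.259-.155+.012); print(r.inv().apply(p-tp)*1e3)
```

```text
[398.5 -72.5  20. ] [-149.9  -98.2]
[378.4 120.6  20. ] [-150.7   95.9]
[397.3 -63.6  20. ] [-150.2  -89.3]
[379.4 111.2  20. ] [-150.6   86.5]
[508.  -61.9  20. ] [-39.9 -98.6]
[483.5 131.6  20. ] [-45.   96.4]
0.19407622257316656 5.939294496896082 0.17577991415387556
5.497790106536848
5.9955929069094385
[ 58.78832857  -8.4055857  142.71012771]
[ 58.7645138    8.65369015 142.71158277]
```

```bash
python3 -m jog '[[[1,0,-0.2,2.5,0,0,0],[1,0,-0.2,5,0,0,0],[1,0,-0.2,6.2,0,0,0],[1,0,-0.2,7,0,0,0],[1,0,-0.2,7,0,0,0],[1,0,-0.2,7,0,0,0]]]'; python3 -c "
from h import *
snap('side','d5');im=snap('scene','s5')[0]
p,r=toolpose();print(p,w2t(p),bot.read_state()['wrist_force'])
cv2.imwrite('pics/z9.png',np.vstack([cv2.resize(im[170:270,260:400],None,fx=4,fy=4,interpolation=cv2.INTER_CUBIC)]))
im=cv2.imread('pics/d5.png');cv2.imwrite('pics/z10.png',cv2.resize(im[180:290,220:400],None,fx=4,fy=4,interpolation=cv2.INTER_CUBIC))
"
```

```text
time: 6.7
tool_pos: [0.4268, 0.0283, 0.1894]
tcp_rot: [-0.154, 3.136, -0.0]
wrist_force: [0.0, -0.5, -1.5]
width: 0.2
[0.42675489 0.02822395 0.18945369] [-0.11177509 -0.00077842] [ 0.30141592  0.50423114 -2.52145089]
```

View pics/z9.png

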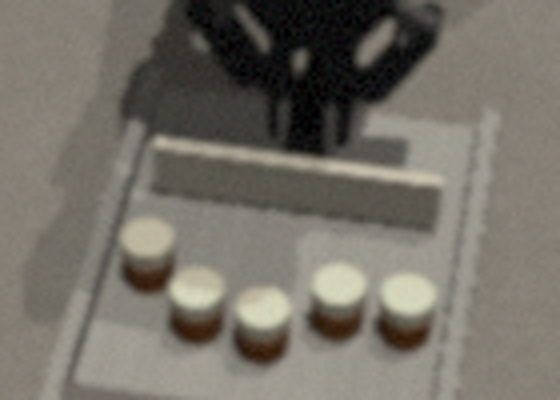

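View pics/z10.png

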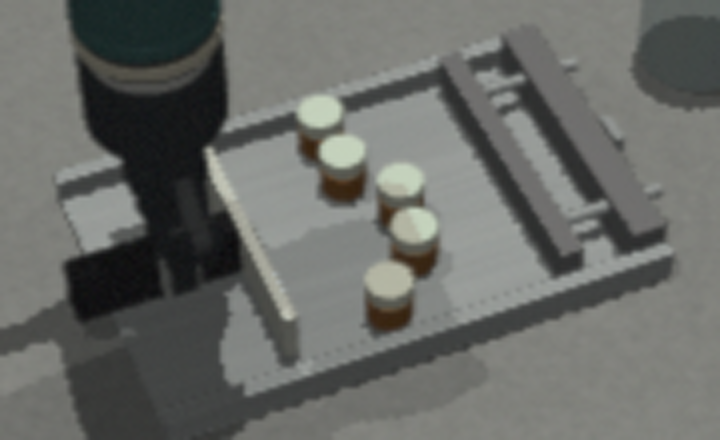

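```bash
python3 -m jog '[[[1,-1,0,0,0,0,0],[1,-2.2,0,0,0,0,0],[1,-3.2,0,0,0,0,0],[1,-3.7,0,0,0,0,0],[1,-4,0,0,0,0,0],[1,-4.3,0,0,0,0,0],[1,-4.6,0,0,0,0,0],[1,-4.9,0,0,0,0,0],[1,-5.2,0,0,0,0,0],[1,-5.5,0,0,0,0,0],[1,-5.8,0,0,0,0,0],[1,-6.1,0,0,0,0,0]]]'; python3 -m jog '[[[1,-0.3,0,0,0,0,0],[1,-0.6,0,0,0,0,0],[1,-0.9,0,0,0,0,0],[1,-1.2,0,0,0,0,0],[1,-1.5,0,0,0,0,0],[1,-1.8,0,0,0,0,0],[1,-2.1,0,0,0,0,0],[1,-2.4,0,0,0,0,0],[1,-2.7,0,0,0,0,0],[1,-3,0,0,0,0,0],[1,-3.3,0,0,0,0,0],[1,-3.6,0,0,0,0,0]]]'; python3 -c "
from h import *
p,r=toolpose();print(p,w2t(p),bot.read_state()['wrist_force'])
im=snap('side','d6')[0]
cv2.imwrite('pics/z11.png',cv2.resize(im[180:290,220:400],None,fx=4,fy=4,interpolation=cv2.INTER_CUBIC))
"
```

```text
time: 8.3
tool_pos: [0.487, 0.0342, 0.1886]
tcp_rot: [0.154, -3.137, 0.0]
wrist_force: [-0.7, -0.2, -2.4]
width: 0.199
time: 9.8
tool_pos: [0.5229, 0.0378, 0.1887]
tcp_rot: [0.154, -3.138, 0.0]
wrist_force: [0.3, -0.7, -2.9]
width: 0.195
[0.5229442  0.03776285 0.18866794] [-0.01511398 -0.00084019] [ 0.33259929 -0.67458318 -2.91898119]
```

View pics/z11.png

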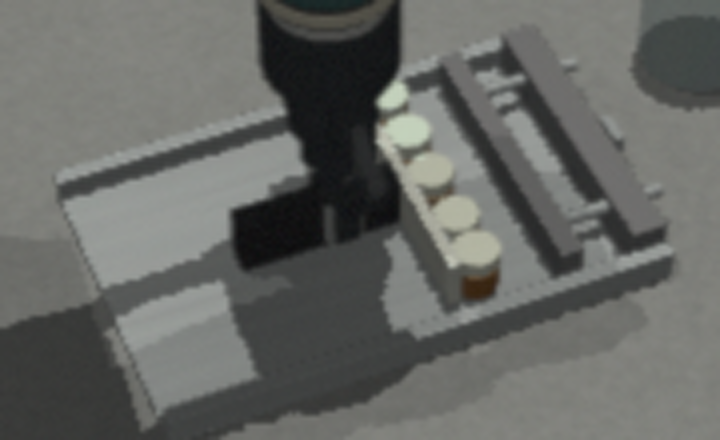

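All five jars are upright in one row against the blade. Continue to the stop.

```bash
python3 -m jog '[[[1,-0.3,0,0,0,0,0],[1,-0.6,0,0,0,0,0],[1,-0.9,0,0,0,0,0],[1,-1.2,0,0,0,0,0],[1,-1.5,0,0,0,0,0],[1,-1.8,0,0,0,0,0],[1,-2,0,0,0,0,0],[1,-2.2,0,0,0,0,0]]]'; python3 -m jog '[[[1,-0.1,0,0,0,0,0],[1,-0.2,0,0,0,0,0],[1,-0.3,0,0,0,0,0],[1,-0.4,0,0,0,0,0]]]';  python3 -m jog '[[[1,-0.1,0,0,0,0,0],[1,-0.2,0,0,0,0,0],[1,-0.3,0,0,0,0,0],[1,-0.4,0,0,0,0,0]]]'; python3 -m jog '[[[1,-0.1,0,0,0,0,0],[1,-0.2,0,0,0,0,0],[1,-0.3,0,0,0,0,0]]]'
```

```text
time: 10.85
tool_pos: [0.5447, 0.0399, 0.1886]
tcp_rot: [0.154, -3.138, 0.0]
wrist_force: [-0.9, 0.2, -2.0]
width: 0.195
time: 11.35
tool_pos: [0.5487, 0.0403, 0.1887]
tcp_rot: [-0.154, 3.138, -0.0]
wrist_force: [-0.9, -0.3, -1.7]
width: 0.198
time: 11.85
tool_pos: [0.5518, 0.0406, 0.1883]
tcp_rot: [0.155, -3.135, 0.0]
wrist_force: [-5.1, -0.5, -1.2]
width: 0.198
time: 12.22
tool_pos: [0.5542, 0.0409, 0.1879]
tcp_rot: [0.155, -3.133, 0.0]
wrist_force: [-5.2, -1.6, -0.2]
width: 0.193
```

```bash
python3 -m jog '[[[1,-0.1,0,0,0,0,0],[1,-0.2,0,0,0,0,0],[1,-0.3,0,0,0,0,0]]]'; python3 -c "
from h import *
p,r=toolpose();print(w2t(p),p[2],bot.read_state()['wrist_force'],bot.read_state()['torque'])
"
```

```text
time: 12.6
tool_pos: [0.5572, 0.0412, 0.1879]
tcp_rot: [0.155, -3.133, 0.0]
wrist_force: [-5.1, -1.1, 1.1]
width: 0.196
[ 0.01929754 -0.00081768] 0.18794864195868718 [-5.11277425 -1.06503071  1.05815398] [-0.02659633  0.87200705  0.1269731 ]
```

```bash
python3 -m jog '[[[1,-0.1,0,0,0,0,0],[1,-0.2,0,0,0,0,0],[1,-0.3,0,0,0,0,0]]]'; python3 -c "
from h import *
p,r=toolpose();print(w2t(p),p[2],bot.read_state()['wrist_force'],bot.read_state()['torque'])
"
```

```text
time: 12.98
tool_pos: [0.5601, 0.0415, 0.1879]
tcp_rot: [0.154, -3.133, 0.0]
wrist_force: [-6.0, -0.6, -0.0]
width: 0.2
[ 0.02226018 -0.0008243 ] 0.18788373939443023 [-6.04398757 -0.56701987 -0.04453087] [-0.06619775  0.882441    0.17407   ]
```

```bash
python3 -c "
from h import *
im=snap('side','d7')[0];a=cv2.resize(im[180:290,250:400],None,fx=4,fy=4,interpolation=cv2.INTER_CUBIC)
im=snap('scene','s7')[0]
cv2.imwrite('pics/z12.png',a);cv2.imwrite('pics/z13.png',cv2.resize(im[190:310,260:400],None,fx=4,fy=4,interpolation=cv2.INTER_CUBIC))
"
```

```text
(no output)
```

View pics/z12.png

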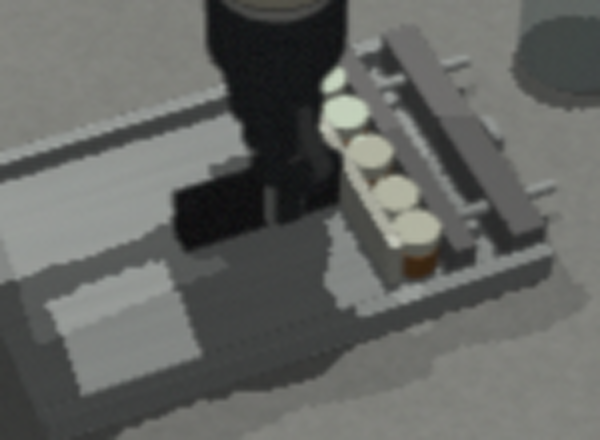

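View pics/z13.png

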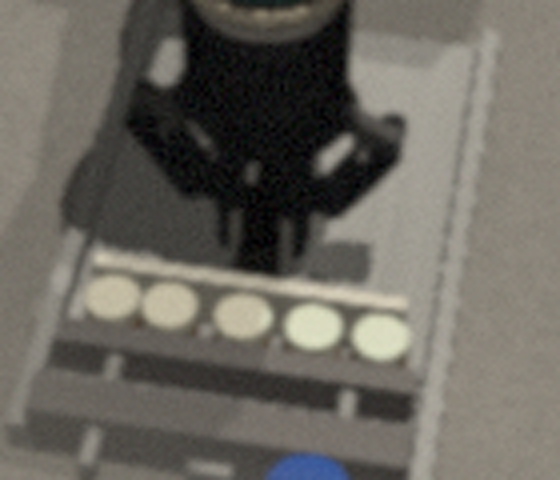

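```bash
cat > f.py <<'E'
from h import *
s=bot.read_state();p=s['tool_pos'];print('T',w2t(p).round(4),round(p[2],4),np.round(s['wrist_force'],1), 'along',round(float(s['wrist_force'][:2]@tx),2))
E
python3 -m jog '[[[1,-0.1,0,0,0,0,0],[1,-0.2,0,0,0,0,0],[1,-0.3,0,0,0,0,0]]]' && python3 f.py
```

```text
time: 13.45
tool_pos: [0.5632, 0.0418, 0.1879]
tcp_rot: [0.154, -3.133, 0.0]
wrist_force: [-5.0, -0.5, -0.4]
width: 0.194
T [ 0.0253 -0.0008] 0.1879 [-5.  -0.5 -0.4] along -5.04
```

```bash
python3 -m jog '[[[1,-0.1,0,0,0,0,0],[1,-0.2,0,0,0,0,0],[1,-0.3,0,0,0,0,0]]]' && python3 f.py
```

```text
time: 13.82
tool_pos: [0.5661, 0.0421, 0.1879]
tcp_rot: [0.155, -3.133, 0.0]
wrist_force: [-5.9, -0.3, -1.4]
width: 0.195
T [ 0.0283 -0.0008] 0.1879 [-5.9 -0.3 -1.4] along -5.92
```

```bash
python3 -m jog '[[[1,-0.1,0,0,0,0,0],[1,-0.2,0,0,0,0,0]]]' && python3 f.py
```

```text
time: 14.08
tool_pos: [0.5681, 0.0423, 0.1879]
tcp_rot: [0.155, -3.133, 0.0]
wrist_force: [-6.6, -0.9, 0.0]
width: 0.194
T [ 0.0303 -0.0008] 0.1879 [-6.6 -0.9  0. ] along -6.66
```

```bash
python3 -m jog '[[[1,-0.1,0,0,0,0,0],[1,-0.2,0,0,0,0,0]]]' && python3 f.py
```

```text
time: 14.32
tool_pos: [0.5701, 0.0425, 0.1879]
tcp_rot: [0.154, -3.133, 0.0]
wrist_force: [-5.3, -0.6, -0.4]
width: 0.197
T [ 0.0323 -0.0008] 0.1879 [-5.3 -0.6 -0.4] along -5.3
```

```bash
python3 -m jog '[[[1,-0.1,0,0,0,0,0],[1,-0.2,0,0,0,0,0]]]' && python3 f.py
```

```text
time: 14.58
tool_pos: [0.5721, 0.0427, 0.1879]
tcp_rot: [0.155, -3.133, 0.0]
wrist_force: [-5.7, 0.1, 0.1]
width: 0.193
T [ 0.0343 -0.0008] 0.1879 [-5.7  0.1  0.1] along -5.67
```

```bash
python3 -m jog '[[[1,-0.1,0,0,0,0,0],[1,-0.2,0,0,0,0,0]]]' && python3 f.py
```

```text
time: 14.82
tool_pos: [0.5741, 0.0429, 0.1879]
tcp_rot: [0.155, -3.133, 0.0]
wrist_force: [-6.6, -0.4, -0.1]
width: 0.193
T [ 0.0363 -0.0009] 0.1879 [-6.6 -0.4 -0.1] along -6.55
```

```bash
python3 -m jog '[[[1,-0.1,0,0,0,0,0],[1,-0.2,0,0,0,0,0]]]' && python3 f.py
```

```text
time: 15.08
tool_pos: [0.575, 0.043, 0.1874]
tcp_rot: [0.154, -3.13, 0.0]
wrist_force: [-10.2, -1.0, 1.7]
width: 0.195
T [ 0.0373 -0.0008] 0.1874 [-10.2  -1.    1.7] along -10.29
```

```bash
python3 -m jog '[[[1,-0.1,0,0,0,0,0],[1,-0.2,0,0,0,0,0]]]' && python3 f.py
```

```text
time: 15.32
tool_pos: [0.5757, 0.0431, 0.1867]
tcp_rot: [0.154, -3.126, 0.0]
wrist_force: [-13.5, -2.6, 3.6]
width: 0.195
T [ 0.0379 -0.0008] 0.1867 [-13.5  -2.6   3.6] along -13.65
```

```bash
python3 -m jog '[[[1,-0.1,0,0,0,0,0],[1,-0.2,0,0,0,0,0]]]' && python3 f.py
```

```text
time: 15.58
tool_pos: [0.5764, 0.0432, 0.1861]
tcp_rot: [0.154, -3.122, 0.0]
wrist_force: [-17.7, -2.1, 4.3]
width: 0.199
T [ 0.0386 -0.0007] 0.1861 [-17.7  -2.1   4.3] along -17.82
```

```bash
python3 -m jog '[[[1,0.3,0,0,0,0,0],[1,0.6,0,0,0,0,0],[1,1,0,0,0,0,0],[1,1,0,-0.2,0,0,0],[1,1,0,-0.2,0,0,0]]]' && python3 f.py; python3 -m jog '[[[1,-0.1,0,0,0,0,0],[1,-0.2,0,0,0,0,0],[1,-0.3,0,0,0,0,0],[1,-0.4,0,0,0,0,0],[1,-0.5,0,0,0,0,0]]]' && python3 f.py
```

```text
time: 16.2
tool_pos: [0.5726, 0.0426, 0.1917]
tcp_rot: [-0.154, 3.135, -0.0]
wrist_force: [-0.4, -0.8, -2.5]
width: 0.196
T [ 0.0347 -0.001 ] 0.1917 [-0.4 -0.8 -2.5] along -0.45
time: 16.82
tool_pos: [0.5747, 0.0429, 0.1897]
tcp_rot: [0.155, -3.132, 0.0]
wrist_force: [-7.4, -0.8, 0.4]
width: 0.196
T [ 0.0369 -0.0008] 0.1897 [-7.4 -0.8  0.4] along -7.39
```

```bash
python3 -m jog '[[[1,-0.1,0,0,0,0,0],[1,-0.2,0,0,0,0,0],[1,-0.25,0,0,0,0,0]]]' && python3 f.py
```

```text
time: 17.2
tool_pos: [0.5756, 0.043, 0.1888]
tcp_rot: [0.154, -3.127, 0.0]
wrist_force: [-10.7, -1.7, 1.7]
width: 0.199
T [ 0.0378 -0.0008] 0.1888 [-10.7  -1.7   1.7] along -10.79
```

```bash
python3 -m jog '[[[1,-0.05,0,0,0,0,0],[1,-0.08,0,0,0,0,0],[1,-0.08,0,0,0,0,0]]]' && python3 f.py;  python3 -m jog '[[[1,0,0,0,0,0,0],[1,0,0,0,0,0,0]]]' && python3 f.py
```

```text
time: 17.58
tool_pos: [0.5758, 0.0431, 0.1885]
tcp_rot: [0.154, -3.125, 0.0]
wrist_force: [-12.2, -1.8, 2.4]
width: 0.194
T [ 0.038  -0.0008] 0.1885 [-12.2  -1.8   2.4] along -12.31
time: 17.82
tool_pos: [0.5758, 0.0431, 0.1885]
tcp_rot: [0.154, -3.125, 0.0]
wrist_force: [-12.8, -1.4, 1.7]
width: 0.193
T [ 0.038  -0.0008] 0.1885 [-12.8  -1.4   1.7] along -12.85
```

```bash
python3 -m jog '[[[1,0,0,0,0,0,0],[1,0,0,0,0,0,0],[1,0,0,0,0,0,0],[1,0,0,0,0,0,0],[1,0,0,0,0,0,0]]]' && python3 f.py; python3 -c "
from h import *
im=snap('side','d8')[0];a=cv2.resize(im[180:290,250:400],None,fx=4,fy=4,interpolation=cv2.INTER_CUBIC)
im=snap('scene','s8')[0]
cv2.imwrite('pics/z14.png',a);cv2.imwrite('pics/z15.png',cv2.resize(im[190:310,260:400],None,fx=4,fy=4,interpolation=cv2.INTER_CUBIC))
"
```

```text
time: 18.45
tool_pos: [0.5758, 0.0431, 0.1885]
tcp_rot: [0.154, -3.125, 0.0]
wrist_force: [-12.4, -2.0, 2.3]
width: 0.193
T [ 0.038  -0.0008] 0.1885 [-12.4  -2.    2.3] along -12.52
```

View pics/z14.png

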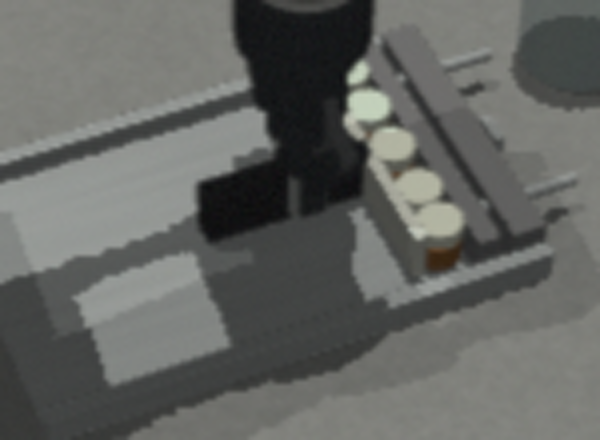

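View pics/z15.png

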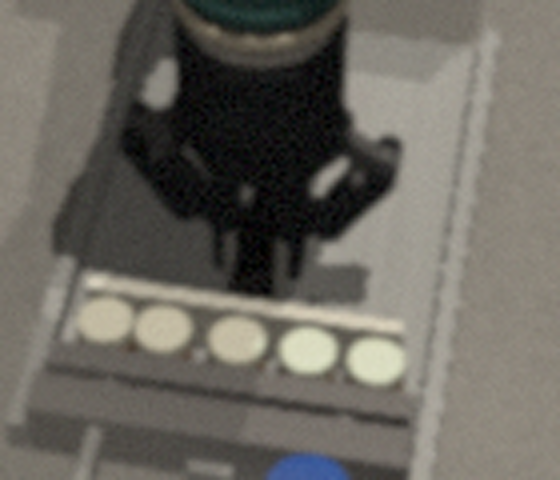

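```bash
python3 -m jog '[[[1,0.3,0,0,0,0,0],[1,0.7,0,0,0,0,0],[1,1.2,0,0,0,0,0],[1,2.2,0,0,0,0,0],[1,3.7,0,0,0,0,0],[1,5.5,0,0,0,0,0],[1,7.5,0,0,0,0,0],[1,9,0,0,0,0,0],[1,10.3,0,0,0,0,0],[1,10.5,0,0,0,0,0],[1,10.5,0,0.2,0,0,0],[1,10.5,0,0.3,0,0,0]]]' && python3 f.py; python3 -c "
from h import *
im=snap('scene','s9')[0]
im2=snap('side','d9')[0]
cv2.imwrite('pics/z17.png',cv2.resize(im2[160:300,220:400],None,fx=3.5,fy=3.5,interpolation=cv2.INTER_CUBIC))
cv2.imwrite('pics/z16.png',cv2.resize(im[180:310,260:400],None,fx=4,fy=4,interpolation=cv2.INTER_CUBIC))
"
```

```text
time: 20.05
tool_pos: [0.4759, 0.0331, 0.1878]
tcp_rot: [-0.154, 3.137, -0.0]
wrist_force: [-0.6, 0.3, -2.1]
width: 0.196
T [-0.0624 -0.0008] 0.1878 [-0.6  0.3 -2.1] along -0.53
```

View pics/z16.png

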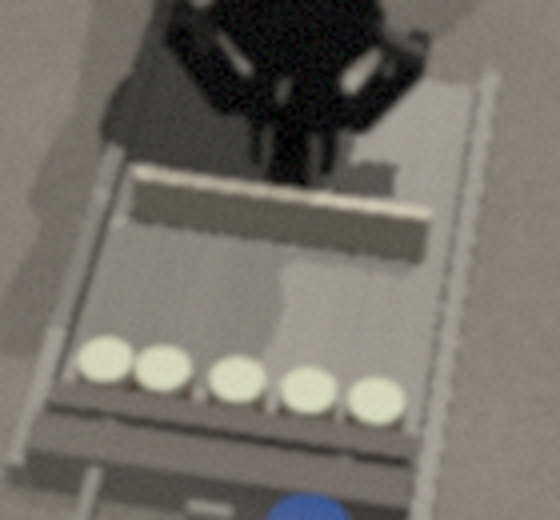

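View pics/z17.png

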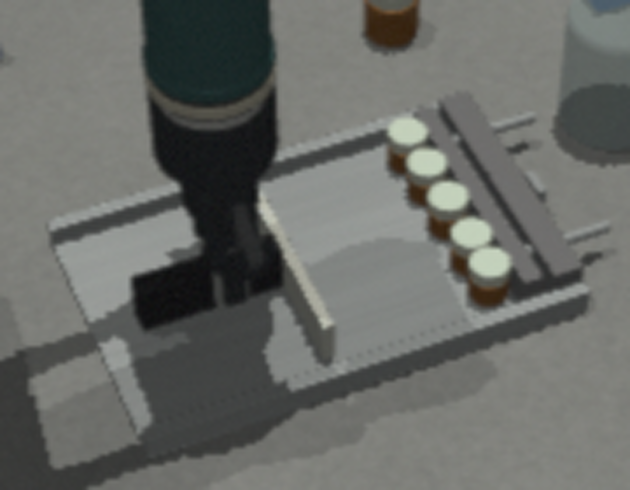

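The row stands upright against the stop and clear of the blade. Lower the pusher until it touches.

```bash
python3 -m jog '[[[1,0,0,0.1,0,0,0],[1,0,0,0.2,0,0,0],[1,0,0,0.2,0,0,0]]]' && python3 f.py
```

```text
time: 20.52
tool_pos: [0.4752, 0.0331, 0.1855]
tcp_rot: [0.154, -3.137, -0.0]
wrist_force: [0.4, 0.7, -3.0]
width: 0.192
T [-0.063  -0.0008] 0.1855 [ 0.4  0.7 -3. ] along 0.44
```

```bash
python3 -m jog '[[[1,0,0,0.05,0,0,0],[1,0,0,0.1,0,0,0],[1,0,0,0.1,0,0,0]]]' && python3 f.py
```

```text
time: 20.9
tool_pos: [0.4753, 0.0331, 0.185]
tcp_rot: [-0.154, 3.138, -0.0]
wrist_force: [-0.8, 0.7, 2.5]
width: 0.195
T [-0.0629 -0.0008] 0.185 [-0.8  0.7  2.5] along -0.7
```

```bash
python3 -m jog '[[[0.6,0,0,0,0,0,0],[0.4,0,0,0,0,0,0],[0.2,0,0,0,0,0,0],[0.2,0,0,0,0,0,0],[0.2,0,0,0,0,0,0],[0.2,0,0,0,0,0,0]]]' 20 && python3 f.py
```

```text
time: 21.65
tool_pos: [0.4753, 0.0331, 0.1847]
tcp_rot: [-0.154, 3.138, -0.0]
wrist_force: [-1.0, 1.1, -0.6]
width: 0.797
T [-0.063  -0.0008] 0.1847 [-1.   1.1 -0.6] along -0.91
```

Let go; rise straight up.

```bash
python3 -m jog '[[[0.2,0,0,-1,0,0,0],[0.2,0,0,-3,0,0,0],[0.2,0,0,-7,0,0,0],[0.2,0,0,-12,0,0,0],[0.2,0,0,-17,0,0,0],[0.2,4,0,-20,0,0,0],[0.2,4,0,-20,0,0,0],[0.2,4,0,-20,0,0,0],[0.2,4,0,-20,0,0,0]]]' && python3 f.py; python3 -c "
from h import *
snap('wrist','w10');snap('scene','s10');snap('side','d10')"
```

```text
time: 22.78
tool_pos: [0.4355, 0.0292, 0.3834]
tcp_rot: [0.154, -3.136, -0.0]
wrist_force: [0.6, 1.1, -0.8]
width: 0.799
T [-0.1029 -0.0007] 0.3834 [ 0.6  1.1 -0.8] along 0.68
```

View pics/w10.png

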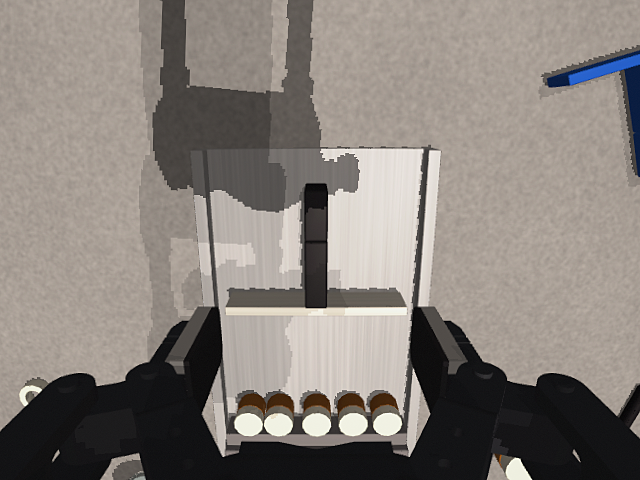

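View pics/s10.png

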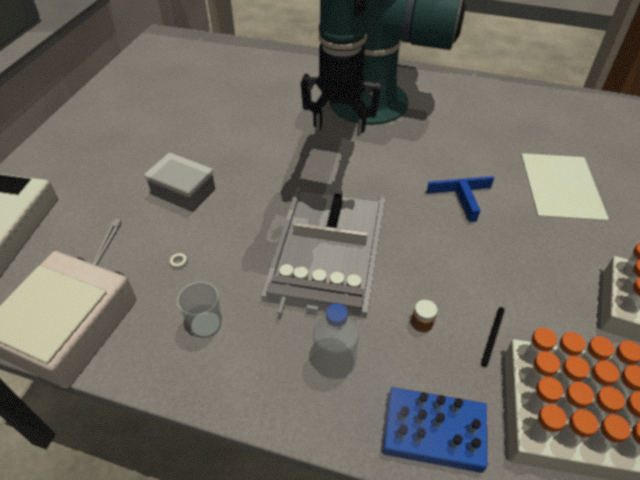

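View pics/d10.png

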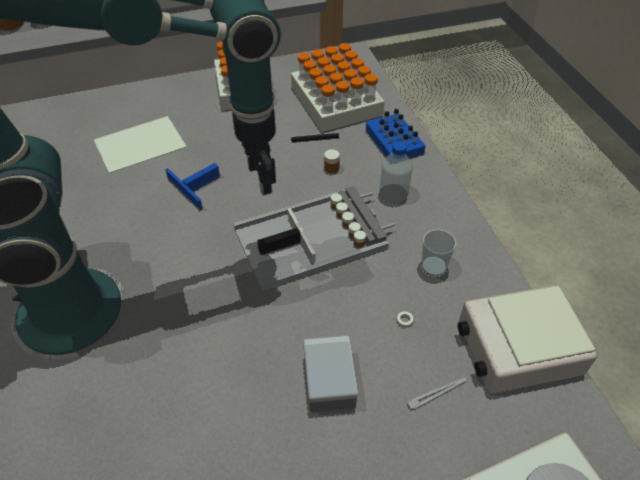

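The wrist view shows the five caps in line (u 248–387, v≈422), the stop behind them, and the pusher standing in the tray (stem 316, blade v≈305). In the scene and side views nothing else has moved. Handing in.

```bash
python3 -c "
from workcell import bot
print(bot.finish_job())"
```

```text
the job is handed in; nothing more can be done
None
```

The job is done and handed in at about 23 s of the 69 s allowed; no verdict was reported.

- **Push:** I gripped the black-stemmed pusher at its balance point and set it behind the jars about 4 mm off the tray floor. It pushed all five into one row and drove the stop about 22 mm until the force rose sharply at its hard end.
- **Press:** Finding the end took the force up to about 17.8 N, a little more than I intended but under 22 N. I backed off, raised the pusher 2 mm because an upward force had built up on the blade, and pressed again at 12.2–12.9 N for about 0.9 s. Forces were only read at the end of each short move, so a brief higher peak between readings can't be ruled out.
- **Release:** I drew the pusher back about 100 mm, set it down in the tray until I felt contact, opened the gripper and rose straight up.
- **Last checks:** The final pictures show five upright jars in line against the stop, with only a narrow, even gap between the stop and the end block. The pusher stands free inside the tray and the other things on the bench look unmoved. The two -y jars sit closer together than the rest. I found no failed or conflicting checks, but the stop being home rests on the force rise and that picture.

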